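# Close a gasketed kit box: lid on, four clips in opposite-corner order

### The arm

A 7-joint arm with a two-finger parallel gripper is mounted at the origin on the work surface. World frame = base frame: x ahead of the robot, y to its left, z up, the work surface at z = 0. Lengths are in mm, angles in rad, forces in N, time in s.
With the tool pointing down it reaches from about 400 to 875 mm from the base axis. Payload 4.4 kg.
Tool frame: the origin (TCP) lies at the very end of the fingers, on their centre line; the grasp point (between the pads) lies 19 mm behind it; z points along the fingers, y is the line along which they close (so a half turn about z gives the same grasp; the last joint's range is limited). The gripper opens to 85 mm and grips with 20 to 120 N. Pads are 22 mm wide; open, the fingers measure 114 mm over their backs; the gripper's body (76 mm by 85 mm) begins 54 mm behind the grasp point. The pads swing forward as they close: fully open they stand 13 mm farther back than shut.
Start: joints at [1.258, 0.628, 0.038, 1.517, -0.027, 0.996, -0.02], TCP at [158.824, -630.312, 231.313] pointing down, gripper open.
Joint ranges: [-3.06, 3.06], [-0.37, 2.12], [-1.25, 1.32], [0.18, 2.47], [-1.1, 4.24], [0.23, 1.98], [-2.94, 2.94]. Speed limits (rad/s): [2.57, 2.57, 3.14, 3.14, 3.14, 3.14, 3.14].

### API

Orientations are given as a unit quaternion [w, x, y, z].
In Python, from station import * gives the robot as it stands.
- The arm moves only by the tool arm_command, never from a script. Its argument "commands" is a list of rows, each an object with "fingers": the opening in per cent of the stroke, from 0 (shut) to 100 (fully open); "travel": the shift along the tool's x, y, z in mm, a list of three; "turn": the turn, a rotation vector about the tool's x, y, z in rad, a list of three. A call has 1 to 10 rows; each row shifts and turns the commanded pose from where the row before left it, along the tool's axes as they then stand; what a row does not reach is not made up. A row lasts 1/12 s, in which the tool goes at most 41.7 mm and 7.16 degrees, less where a joint would pass 70% of its speed; a pose out of reach is approached as far as the arm can. A call with a gripper value outside its range is refused whole. The fingers move at their own pace and stop on an object; "grip_force" is the grip in N (left out, the last holds). Time passes only in rows, so rows that do not move let the fingers close. It gives the time, the measured TCP pose, the force, the opening and the grip force at its end, in the units of the state.
- sense(): the state, without advancing time (a new reading comes with each control period).
- read_camera(name): name is "scene" or "side" or "wrist"; returns a dict with "color" (384x512x3 uint8, red, green, blue), "mtx" (3x3 intrinsics, pixels), "cam_to_world" (4x4, takes a point from camera to world coordinates). Camera axes: x right, y down, z forward; pixel columns grow to the right and rows downward; lengths in mm; the calibration is good to about 2 mm. The wrist camera is an equidistant fisheye: a pixel r from the principal point sees the ray r / f radians off the axis. A picture is of the moment at which its call begins. There is no depth.
- hand_in(): hands the job in; it is judged then, once.
The state is a dict: "clock": time; "q": joint angles; "qvel": joint speeds; "joint_torque": joint torques, N m; "eef_pos": TCP position; "eef_rot": TCP orientation; "wrist_force": force on the tool from outside, world axes, zero at the start; "ft_torque": the same for the moment, N m; "opening": finger opening in mm; "finger_force": force on a finger pad.
Only numpy, scipy, OpenCV 4.12 (cv2) and the standard library are available. Lean on these libraries where they do the work, as an engineer would, in place of code of your own. Each camera call takes 0.05 s, during which the arm holds its last target. There are 200 camera calls.

### The job

Take the blue lid from the bench and seat it fully home on the grey kit box that sits on the sloping stand. Then snap the box's four orange clips shut over the lid's rim one at a time, in opposite-corner order so that the gasket seats evenly: any corner first, then the corner diagonally across from it, then a third, then the last. Leave the regulator, the gauge and the rod guide on the bench where they stand.

Things in the scene. Friction and masses are not known exactly. Their poses are not given: they have to be found in the camera images.
- box: Open grey box fixed on a sloping blue stand; it cannot move. Outside 180 (x) by 144 (y) by 80 (z) mm. Origin: middle of its underside, 70 mm above the bench. x runs down the slope, away from the robot; y level to the left; z out of the mouth. x and z are tilted 30 degrees: the mouth faces up and away from the robot. Two orange clips on each long side (+y left, -y right): 'low' at x +55 mm, 'high' at x -55 mm.
- box_mouth (a point): Middle of the box's mouth, in the plane of its rim, 80 mm above the box's origin along its z; same axes as the box. The rim flange is 200 by 164 mm outside and 5 mm thick; walls 4 mm; the mouth inside is 172 by 136 mm. Foam and parts inside stay 14 mm below the rim. The seated lid's origin lies on this point.
- lid: Loose blue lid, about 0.3 kg, lying level on the bench, right way up. Plate 200 (x) by 164 (y) by 7 mm thick; origin: middle of the plate's underside, 10 mm above the bench; z out of its top. Under the plate a skirt 10 mm deep, 166 by 130 mm outside, drops into the box's mouth with 3 mm play all round; on the bench the lid stands on it. It may go on either way round.
- lid_grip (a point): Middle of the lid's black bridge handle: a level bar 110 mm long along the lid's y, 16 mm wide along x, 14 mm high, its middle 36 mm above the lid's origin. Two 14 mm posts at y +45 and -45 mm carry it; its underside is 22 mm above the lid's top face. Grip it across its 16 mm width (fingers closing along the lid's x).
- clip_low_left (a joint): Angle of the clip at the low end of the box's left side: 0 = shut, grows as it swings outward; starts open against its stop at 0.70 rad. Hinge axis along the box's x, through x +55, y +90, z 63 mm of the box's frame. Shutting takes about 6 N at its top edge; let go above 0.3 rad it springs back open, below that it snaps shut (under 0.07) and holds.
- clip_low_right (a joint): Angle of the clip at the low end of the box's right side: 0 = shut, grows as it swings outward; starts open against its stop at 0.70 rad. Hinge axis along the box's x, through x +55, y -90, z 63 mm of the box's frame. Shutting takes about 6 N at its top edge; let go above 0.3 rad it springs back open, below that it snaps shut (under 0.07) and holds.
- clip_high_left (a joint): Angle of the clip at the high end of the box's left side: 0 = shut, grows as it swings outward; starts open against its stop at 0.70 rad. Hinge axis along the box's x, through x -55, y +90, z 63 mm of the box's frame. Shutting takes about 6 N at its top edge; let go above 0.3 rad it springs back open, below that it snaps shut (under 0.07) and holds.
- clip_high_right (a joint): Angle of the clip at the high end of the box's right side: 0 = shut, grows as it swings outward; starts open against its stop at 0.70 rad. Hinge axis along the box's x, through x -55, y -90, z 63 mm of the box's frame. Shutting takes about 6 N at its top edge; let go above 0.3 rad it springs back open, below that it snaps shut (under 0.07) and holds.
- clip_low_left_edge (a point): Middle of the top outer edge of the low left clip, an orange L 60 mm long along the box's x: a 4 mm plate rising 29 mm from the hinge and, at its top, a hook 5 mm thick that reaches 21 mm inward of the hinge and lies on the lid when shut. Shut, this point is 4 mm outboard of and 29 mm above the hinge axis. It swings inward and upward, then over: follow its arc.
- clip_low_right_edge (a point): Middle of the top outer edge of the low right clip, an orange L 60 mm long along the box's x: a 4 mm plate rising 29 mm from the hinge and, at its top, a hook 5 mm thick that reaches 21 mm inward of the hinge and lies on the lid when shut. Shut, this point is 4 mm outboard of and 29 mm above the hinge axis. It swings inward and upward, then over: follow its arc.
- clip_high_left_edge (a point): Middle of the top outer edge of the high left clip, an orange L 60 mm long along the box's x: a 4 mm plate rising 29 mm from the hinge and, at its top, a hook 5 mm thick that reaches 21 mm inward of the hinge and lies on the lid when shut. Shut, this point is 4 mm outboard of and 29 mm above the hinge axis. It swings inward and upward, then over: follow its arc.
- clip_high_right_edge (a point): Middle of the top outer edge of the high right clip, an orange L 60 mm long along the box's x: a 4 mm plate rising 29 mm from the hinge and, at its top, a hook 5 mm thick that reaches 21 mm inward of the hinge and lies on the lid when shut. Shut, this point is 4 mm outboard of and 29 mm above the hinge axis. It swings inward and upward, then over: follow its arc.
- regulator: Bright zinc pressure regulator body, 62 mm square and 105 mm tall with a black knob on top, standing loose on the bench; origin: middle of its underside. Leave it alone.
- gauge: Black round gauge, 63 mm across, 28 mm high, lying loose on the bench face up, with a short brass stem; origin: middle of its underside. Leave it alone.
- rod_guide: White nylon rod guide, flange 68 mm across and 60 mm tall, standing loose on the bench; origin: middle of its underside. Leave it alone.

How it is judged:
By the outcome, as a careful person would: the job done as asked, in the order asked, and still so for the second after the job is handed in, with the robot touching nothing.
It also fails if it takes over 72 s, if anything falls off the work surface, if the arm or the gripper's body presses on something with over 40 N, if the wrist force passes 120 N, or if a joint passes its speed limit or range.

## Working session

There is one attempt and no reset: what is moved stays moved. The work goes in short steps, Python scripts to look and compute and a tool call to move; the robot and the scene stay as the last step left them, time stands still between calls to the robot, and variables do not carry over. Pictures are saved under pics/ and viewed, at most 10 in all, crops included, and the job is handed in when it is done.

Besides the shell and the picture viewer there is one more tool, called after "Request:" as name([rows], argument=value, ...), one row to a line, values as JSON. arm_command: Moves the arm, as the interface text tells. Its arguments: {"type":"object","properties":{"commands":{"type":"array","items":{"type":"object","properties":{"fingers":{"type":"number"},"travel":{"type":"array","items":{"type":"number"}},"turn":{"type":"array","items":{"type":"number"}}}}},"grip_force":{"type":"number"}},"required":["commands"]}

```bash
ls; mkdir -p pics; python3 - <<'E'
from station import *
import cv2
s=sense();print(s['clock'],s['eef_pos'],s['eef_rot'],s['opening'])
a=read_camera('scene');b=read_camera('side')
for n,c in(('scene',a),('side',b)):
    print(n,c['mtx'].tolist(),c['cam_to_world'].round(4).tolist())
    cv2.imwrite(f'pics/{n}0.png',cv2.resize(c['color'][:,:,::-1],(800,600),interpolation=cv2.INTER_CUBIC))
E
```

```text
pics
0.0 [ 158.67518311 -629.67830755  230.38817446] [-9.42561972e-04  9.92394731e-01  1.23092620e-01 -1.28310687e-04] 85.2286954137266
scene [[420.41397121886797, 0.0, 261.888904735514], [0.0, 420.41397121886797, 182.8436623314316], [0.0, 0.0, 1.0]] [[0.1414, 0.6346, -0.7598, 1298.893], [0.9898, -0.0755, 0.1212, -131.5408], [0.0195, -0.7691, -0.6388, 722.4228], [0.0, 0.0, 0.0, 1.0]]
side [[390.06230728370804, 0.0, 262.38103942956303], [0.0, 390.06230728370804, 189.9514328114718], [0.0, 0.0, 1.0]] [[-0.9326, -0.1872, 0.3085, 287.7658], [-0.3603, 0.5306, -0.7672, 764.3302], [-0.0201, -0.8267, -0.5623, 713.53], [0.0, 0.0, 0.0, 1.0]]
```

View pics/scene0.png

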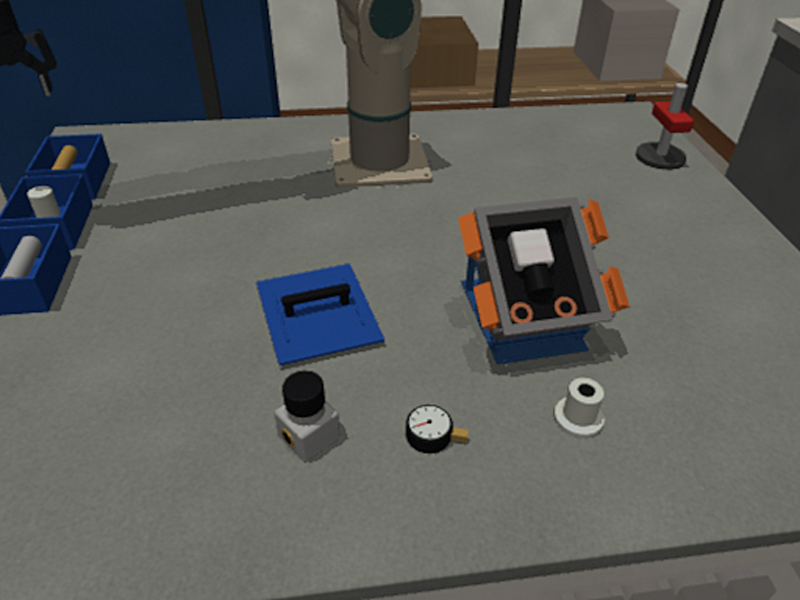

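View pics/side0.png

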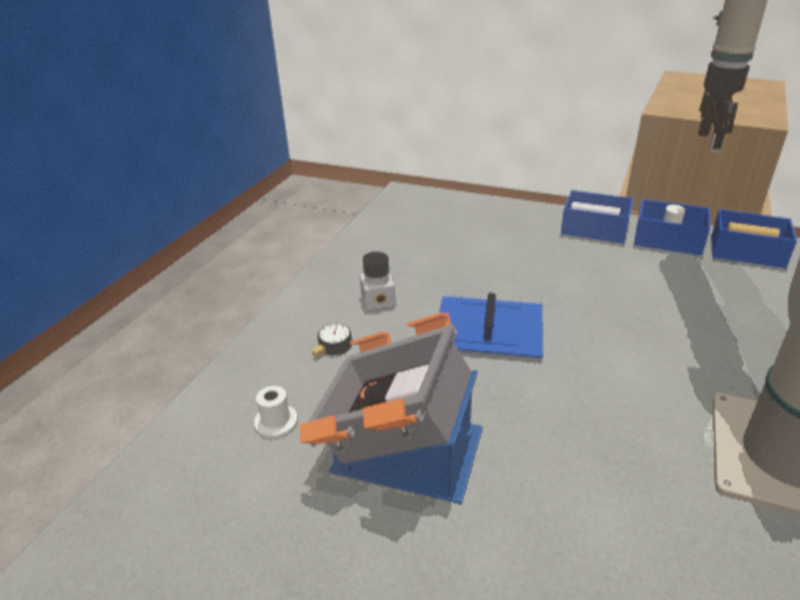

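The scene view shows the lid around (320,313), with the box mouth around (540,265). The regulator, gauge and rod guide are in front of them, and the side view shows the same layout. I'll enlarge crops to read the corners.

```bash
python3 - <<'E'
import cv2
from station import *
a=read_camera('scene')['color'];b=read_camera('side')['color']
cv2.imwrite('pics/sc1.png',cv2.resize(a[120:240,158:412,::-1],None,fx=3.15,fy=3.15,interpolation=cv2.INTER_CUBIC))
cv2.imwrite('pics/si1.png',cv2.resize(b[180:320,185:355,::-1],None,fx=4.2,fy=4.2,interpolation=cv2.INTER_CUBIC))
E
```

```text
(no output)
```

View pics/sc1.png

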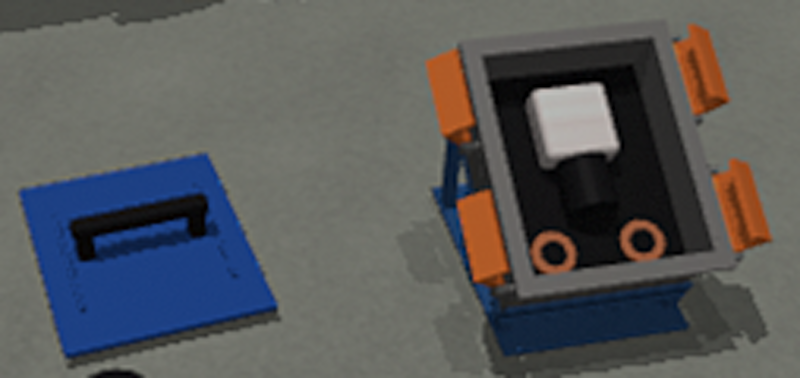

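View pics/si1.png

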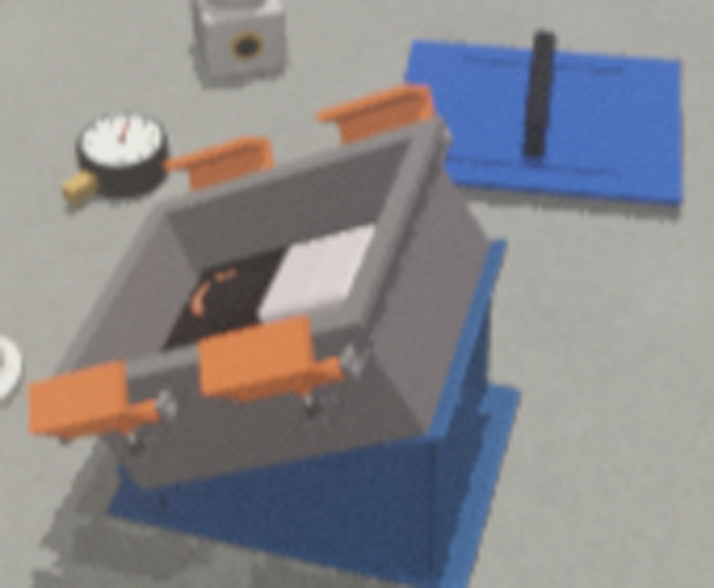

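```bash
cat > h.py <<'E'
import numpy as np
from scipy.optimize import least_squares
from scipy.spatial.transform import Rotation as R
def proj(c,P):
    T=np.linalg.inv(c['cam_to_world']);p=P@T[:3,:3].T+T[:3,3]
    return p[:,:2]/p[:,2:]*c['mtx'][0,0]+c['mtx'][:2,2]
def fproj(c,P):
    T=np.linalg.inv(c['cam_to_world']);p=P@T[:3,:3].T+T[:3,3]
    r=np.linalg.norm(p[:,:2],axis=1);th=np.arctan2(r,p[:,2])
    return p[:,:2]*(th/r)[:,None]*c['mtx'][0,0]+c['mtx'][:2,2]
def boxR(yaw): return R.from_euler('ZY',[yaw,np.pi/6])
def fit(obs,rot,z,x0):
    f=lambda v:np.concatenate([(pf(c,rot(v[2]).apply(np.array(L,float))+[v[0],v[1],z])-np.array(px)).ravel() for pf,c,L,px in obs])
    s=least_squares(f,x0,loss='soft_l1',x_scale=[10,10,.1]);return s.x,f(s.x).reshape(-1,2).round(1)
E
python3 - <<'E'
from station import *
from h import *
a=read_camera('scene');b=read_camera('side')
S=lambda l:np.array(l)/3.15+[158,120]-.35
D=lambda l:np.array(l)/4.2+[185,180]-.4
v,r=fit([(proj,a,[[-100,-82,7],[-100,82,7],[100,82,7],[100,-82,7],[-8,-55,43],[-8,55,43]],S([(20,189),(207,153),(278,309),(67,355),(70,219),(206,195)])),
 (proj,b,[[100,-82,7],[-100,-82,7],[-100,82,7]],D([(414,41),(682,61),(682,202)]))],lambda y:R.from_euler('z',y),10,[500,-150,.1])
print('lid',v,r.tolist())
v,r=fit([(proj,a,[[-100,-82,80],[-100,82,80],[100,82,80],[100,-82,80],[-86,-68,80],[-86,68,80],[86,68,80]],S([(460,42),(664,21),(742,266),(521,298),(483,57),(652,38),(713,250)])),
 (proj,b,[[-100,-82,80],[100,-82,80]],D([(438,118),(160,208)]))],boxR,70,[500,150,.1])
print('box',v,r.tolist())
E
```

```text
lid [ 4.98407574e+02 -1.52173062e+02  1.94534625e-01] [[-0.0, -0.1], [0.9, -0.3], [0.5, -1.1], [-0.8, -0.1], [-0.6, -0.4], [-0.0, -1.6], [-0.8, -0.6], [-0.7, -0.1], [-0.6, -0.2]]
box [5.34658310e+02 1.77183834e+02 7.78701918e-02] [[-0.2, -0.5], [0.6, -0.9], [-0.7, 0.1], [-0.0, 0.0], [-0.4, -0.5], [0.5, -0.5], [1.0, 0.1], [0.3, -0.9], [-1.9, -1.0]]
```

Request:
arm_command([
  {"travel": [29.8,-25.4,2]},
  {"travel": [29.8,-25.4,2]},
  {"travel": [29.8,-25.4,2]},
  {"travel": [29.8,-25.4,2]},
  {"travel": [29.8,-25.4,2]},
  {"travel": [29.8,-25.4,2]},
  {"travel": [29.8,-25.4,2]},
  {"travel": [29.8,-25.4,2]},
  {"travel": [29.8,-25.4,2]},
  {"travel": [29.8,-25.4,2]},
])

```text
validation failed for argument at $.co...
```

Request:
arm_command([
  {"travel": [29.8,-25.4,2]},
  {"travel": [29.8,-25.4,2]},
  {"travel": [29.8,-25.4,2]},
  {"travel": [29.8,-25.4,2]},
  {"travel": [29.8,-25.4,2]},
  {"turn": [0,0,-0.117]},
  {"turn": [0,0,-0.117]},
  {"turn": [0,0,-0.117]},
  {"turn": [0,0,-0.117]},
  {"turn": [0,0,-0.117]},
])

```text
validation failed for argument at $.co...
```

Request:
arm_command([
  {"turn": [0,0,-0.117]},
  {"turn": [0,0,-0.117]},
  {"turn": [0,0,-0.117]},
  {"turn": [0,0,-0.117]},
  {"turn": [0,0,-0.117]},
  {"turn": [0,0,-0.117]},
  {"turn": [0,0,-0.117]},
  {"turn": [0,0,-0.115]},
  {},
  {},
])

```text
validation failed for argument at $.co...
```

Request:
arm_command([
  {"fingers": 100,"turn": [0,0,0],"travel": [29.8,-25.4,2]},
  {"fingers": 100,"turn": [0,0,0],"travel": [29.8,-25.4,2]},
  {"fingers": 100,"turn": [0,0,0],"travel": [29.8,-25.4,2]},
  {"fingers": 100,"turn": [0,0,0],"travel": [29.8,-25.4,2]},
  {"fingers": 100,"turn": [0,0,0],"travel": [29.8,-25.4,2]},
  {"fingers": 100,"turn": [0,0,0],"travel": [29.8,-25.4,2]},
  {"fingers": 100,"turn": [0,0,0],"travel": [29.8,-25.4,2]},
  {"fingers": 100,"turn": [0,0,0],"travel": [29.8,-25.4,2]},
  {"fingers": 100,"turn": [0,0,0],"travel": [29.8,-25.4,2]},
  {"fingers": 100,"turn": [0,0,0],"travel": [29.8,-25.4,2]},
], grip_force=60)

```text
clock: 1.13
eef_pos: [386.6, -309.7, 211.5]
eef_rot: [0.0, 0.992, 0.123, 0.0]
wrist_force: [0.7, -0.1, -0.4]
opening: 84.8
finger_force: 0.0
```

Request:
arm_command([
  {"fingers": 100,"turn": [0,0,0],"travel": [29.8,-25.4,2]},
  {"fingers": 100,"turn": [0,0,0],"travel": [29.8,-25.4,2]},
  {"fingers": 100,"turn": [0,0,0],"travel": [29.8,-25.4,2]},
  {"fingers": 100,"turn": [0,0,0],"travel": [29.8,-25.4,2]},
  {"fingers": 100,"turn": [0,0,0],"travel": [29.8,-25.4,2]},
  {"fingers": 100,"turn": [0,0,-0.117],"travel": [0,0,0]},
  {"fingers": 100,"turn": [0,0,-0.117],"travel": [0,0,0]},
  {"fingers": 100,"turn": [0,0,-0.117],"travel": [0,0,0]},
  {"fingers": 100,"turn": [0,0,-0.117],"travel": [0,0,0]},
  {"fingers": 100,"turn": [0,0,-0.117],"travel": [0,0,0]},
])

```text
clock: 1.97
eef_pos: [499.3, -151.5, 201.3]
eef_rot: [0.0, 0.913, 0.407, 0.0]
wrist_force: [-0.6, 0.9, 0.0]
opening: 85.7
finger_force: 0.0
```

Request:
arm_command([
  {"fingers": 100,"turn": [0,0,-0.117],"travel": [0,0,0]},
  {"fingers": 100,"turn": [0,0,-0.117],"travel": [0,0,0]},
  {"fingers": 100,"turn": [0,0,-0.117],"travel": [0,0,0]},
  {"fingers": 100,"turn": [0,0,-0.117],"travel": [0,0,0]},
  {"fingers": 100,"turn": [0,0,-0.117],"travel": [0,0,0]},
  {"fingers": 100,"turn": [0,0,-0.117],"travel": [0,0,0]},
  {"fingers": 100,"turn": [0,0,-0.117],"travel": [0,0,0]},
  {"fingers": 100,"turn": [0,0,-0.115],"travel": [0,0,0]},
])

```text
clock: 2.63
eef_pos: [499.2, -151.8, 201.4]
eef_rot: [0.0, 0.633, 0.774, -0.0]
wrist_force: [-1.0, -0.9, 0.1]
opening: 85.5
finger_force: 0.0
```

```bash
cat >> h.py <<'E'
def tool(s): return np.array(s['eef_pos']),R.from_quat(np.roll(s['eef_rot'],-1))
def delta(s,pos,rot):
    p,r=tool(s); print('clock %.2f'%s['clock'],'pos',p.round(1),'err world',(pos-p).round(1),'| tool travel',r.inv().apply(pos-p).round(1),'turn',(r.inv()*rot).as_rotvec().round(3),'F',np.round(s['wrist_force'],1),'open %.1f'%s['opening'],'q',np.round(s['q'],2))
# tool with y along given frame x, z against frame z
FLIP=R.from_matrix(np.array([[0,1,0],[1,0,0],[0,0,-1]]).T)
BOX=[534.66,177.18,.0779];LID=[498.4,-152.2,.1945]
E
python3 - <<'E'
from station import *
from h import *
import cv2
s=sense()
delta(s,np.array([LID[0],LID[1],200]),R.from_euler('z',LID[2])*FLIP)
c=read_camera('wrist');print(c['mtx'].tolist())
cv2.imwrite('pics/w1.png',cv2.resize(c['color'][:,:,::-1],(800,600),interpolation=cv2.INTER_CUBIC))
P=R.from_euler('z',LID[2]).apply(np.array([[-100,-82,7],[-100,82,7],[100,82,7],[100,-82,7],[-8,-55,43],[-8,55,43],[8,55,43],[8,-55,43]],float))+[LID[0],LID[1],10]
print((fproj(c,P)*1.5625).round(0).tolist())
E
```

```text
clock 2.63 pos [ 499.2 -151.8  201.4] err world [-0.8 -0.4 -1.4] | tool travel [-0.2 -0.9  1.4] turn [0.    0.    0.006] F [-1.  -0.9  0.1] open 85.5 q [ 0.53  0.51 -0.42  1.9   0.28  0.79  0.16]
[[297.3186396354542, 0.0, 253.44988560844627], [0.0, 297.3186396354542, 192.59390855805157], [0.0, 0.0, 1.0]]
[[269.0, 367.0], [255.0, 156.0], [534.0, 158.0], [518.0, 369.0], [382.0, 357.0], [382.0, 195.0], [407.0, 195.0], [405.0, 357.0]]
```

View pics/w1.png

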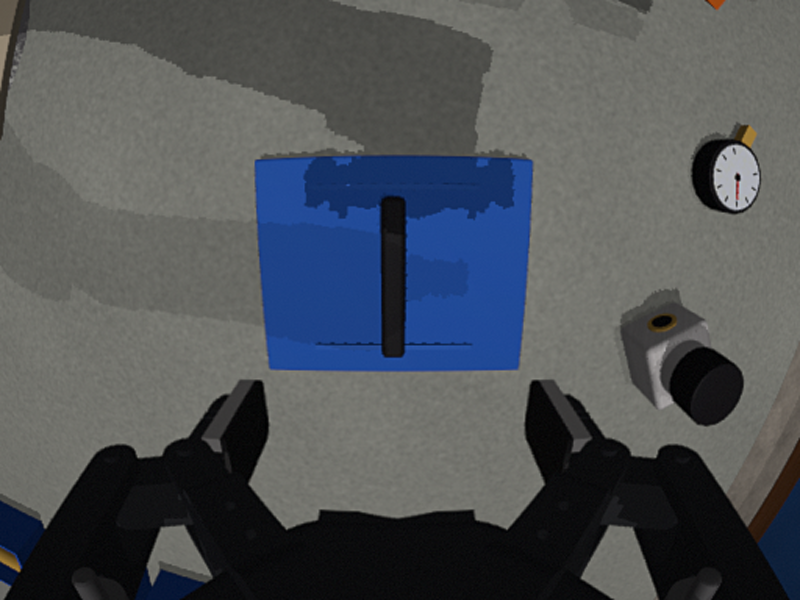

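The wrist view agrees with my fit to about 2 px: lid corners (256,160), (532,160), (519,370), (269,369), bar centred at x≈393. The regulator stands clear of the gripper. Next: descend, grip and lift.

Request:
arm_command([
  {"fingers": 100,"turn": [0,0,0.006],"travel": [-1.2,-1,30]},
  {"fingers": 100,"turn": [0,0,0],"travel": [0,0,35]},
  {"fingers": 100,"turn": [0,0,0],"travel": [0,0,35]},
  {"fingers": 100,"turn": [0,0,0],"travel": [0,0,30]},
  {"fingers": 100,"turn": [0,0,0],"travel": [0,0,25]},
  {"fingers": 100,"turn": [0,0,0],"travel": [0,0,19]},
  {"fingers": 100,"turn": [0,0,0],"travel": [0,0,0]},
  {"fingers": 0,"turn": [0,0,0],"travel": [0,0,0]},
  {"fingers": 0,"turn": [0,0,0],"travel": [0,0,0]},
  {"fingers": 0,"turn": [0,0,0],"travel": [0,0,0]},
], grip_force=60)

```text
clock: 3.52
eef_pos: [499.6, -153.3, 28.8]
eef_rot: [0.001, 0.638, 0.77, 0.001]
wrist_force: [-0.1, 0.6, -0.6]
opening: 51.4
finger_force: 0.0
```

Request:
arm_command([
  {"fingers": 0,"turn": [0,0,0],"travel": [0,0,0]},
  {"fingers": 0,"turn": [0,0,0],"travel": [0,0,0]},
  {"fingers": 0,"turn": [0,0,0],"travel": [0,0,0]},
  {"fingers": 0,"turn": [0,0,0],"travel": [0,0,0]},
  {"fingers": 0,"turn": [0,0,0],"travel": [0,0,0]},
])

```text
clock: 3.93
eef_pos: [498.8, -153.4, 28.4]
eef_rot: [0.001, 0.637, 0.771, 0.0]
wrist_force: [-1.1, 0.3, 6.6]
opening: 14.9
finger_force: 59.5
```

Request:
arm_command([
  {"fingers": 0,"turn": [0,0,0],"travel": [0,0,-10]},
  {"fingers": 0,"turn": [0,0,0],"travel": [0,0,-25]},
  {"fingers": 0,"turn": [0,0,0],"travel": [0,0,-35]},
  {"fingers": 0,"turn": [0,0,0],"travel": [0,0,-35]},
  {"fingers": 0,"turn": [0,0,0],"travel": [0,0,-35]},
  {"fingers": 0,"turn": [0,0,0],"travel": [0,0,-35]},
  {"fingers": 0,"turn": [0,0,0],"travel": [0,0,-35]},
  {"fingers": 0,"turn": [0,0,0],"travel": [0,0,-35]},
  {"fingers": 0,"turn": [0,0,0],"travel": [0,0,-25]},
  {"fingers": 0,"turn": [0,0,0],"travel": [0,0,0]},
])

```text
clock: 4.77
eef_pos: [501.1, -153.2, 303.2]
eef_rot: [0.005, 0.637, 0.771, 0.002]
wrist_force: [0.9, 0.5, -2.3]
opening: 14.6
finger_force: 59.0
```

```bash
cat >> h.py <<'E'
def boxp(x,y,z): return boxR(BOX[2]).apply([x,y,z])+[BOX[0],BOX[1],70]
E
python3 - <<'E'
from station import *
from h import *
print(boxp(0,0,80+118.4))
p=boxp(0,0,80+118.4); p[2]=300
delta(sense(),p,boxR(BOX[2])*FLIP)
E
```

```text
[633.55915905 184.89986658 241.81944011]
clock 4.77 pos [ 501.1 -153.2  303.2] err world [132.4 338.1  -3.2] | tool travel [307.3 193.5   3.5] turn [0.533 0.033 0.107] F [ 0.9  0.5 -2.3] open 14.6 q [ 0.58  0.39 -0.47  1.77  0.21  1.02  0.22]
```

Request:
arm_command([
  {"fingers": 0,"turn": [0,0,0],"travel": [25.6,16.1,0]},
  {"fingers": 0,"turn": [0,0,0],"travel": [25.6,16.1,0]},
  {"fingers": 0,"turn": [0,0,0],"travel": [25.6,16.1,0]},
  {"fingers": 0,"turn": [0,0,0],"travel": [25.6,16.1,0]},
  {"fingers": 0,"turn": [0,0,0],"travel": [25.6,16.1,0]},
  {"fingers": 0,"turn": [0,0,0],"travel": [25.6,16.1,0]},
  {"fingers": 0,"turn": [0,0,0],"travel": [25.6,16.1,0]},
  {"fingers": 0,"turn": [0,0,0],"travel": [25.6,16.1,0]},
  {"fingers": 0,"turn": [0,0,0],"travel": [25.6,16.1,0]},
  {"fingers": 0,"turn": [0,0,0],"travel": [25.6,16.1,0]},
])

```text
clock: 5.6
eef_pos: [607.7, 129.6, 296.1]
eef_rot: [-0.001, 0.637, 0.771, -0.001]
wrist_force: [0.3, -1.1, -2.5]
opening: 14.9
finger_force: 59.0
```

Request:
arm_command([
  {"fingers": 0,"turn": [0,0,0],"travel": [25.6,16.1,0]},
  {"fingers": 0,"turn": [0,0,0],"travel": [25.6,16.1,0]},
  {"fingers": 0,"turn": [0.067,0.004,0.0134],"travel": [0,0,0]},
  {"fingers": 0,"turn": [0.067,0.004,0.0134],"travel": [0,0,0]},
  {"fingers": 0,"turn": [0.067,0.004,0.0134],"travel": [0,0,0]},
  {"fingers": 0,"turn": [0.067,0.004,0.0134],"travel": [0,0,0]},
  {"fingers": 0,"turn": [0.067,0.004,0.0134],"travel": [0,0,0]},
  {"fingers": 0,"turn": [0.067,0.004,0.0134],"travel": [0,0,0]},
  {"fingers": 0,"turn": [0.067,0.004,0.0134],"travel": [0,0,0]},
  {"fingers": 0,"turn": [0.067,0.004,0.0134],"travel": [0,0,0]},
])

```text
clock: 6.43
eef_pos: [630.2, 184.7, 296.4]
eef_rot: [-0.182, 0.654, 0.708, -0.196]
wrist_force: [0.3, 0.1, -2.9]
opening: 14.9
finger_force: 59.2
```

```bash
python3 - <<'E'
from station import *
from h import *
import cv2
s=sense()
delta(s,boxp(0,0,80+78.4),boxR(BOX[2])*FLIP)
c=read_camera('wrist')
cv2.imwrite('pics/w2.png',cv2.resize(c['color'][:,:,::-1],(800,600),interpolation=cv2.INTER_CUBIC))
pr=lambda L:(fproj(c,np.array(L))*1.5625).round(0).tolist()
print('rim',pr([boxp(x,y,80) for x,y in((-100,-82),(-100,82),(100,82),(100,-82))]))
p,r=tool(s); print('lid',pr([p+r.apply(FLIP.inv().apply([x,y,z])) for x,y,z in((-100,-82,-11),(-100,82,-11),(100,82,-11),(100,-82,-11),(-8,-55,25),(-8,55,25))]))
E
```

```text
clock 6.43 pos [630.2 184.7 296.4] err world [-16.6  -1.4 -89.2] | tool travel [-0.2 31.6 85. ] turn [-0.017 -0.001  0.001] F [ 0.3  0.1 -2.9] open 14.9 q [-0.14  0.98 -0.42  0.77  0.15  1.95 -0.38]
rim [[307.0, 380.0], [296.0, 155.0], [590.0, 161.0], [568.0, 380.0]]
lid [[192.0, 516.0], [126.0, 161.0], [668.0, 161.0], [602.0, 516.0], [375.0, 548.0], [367.0, 242.0]]
```

View pics/w2.png

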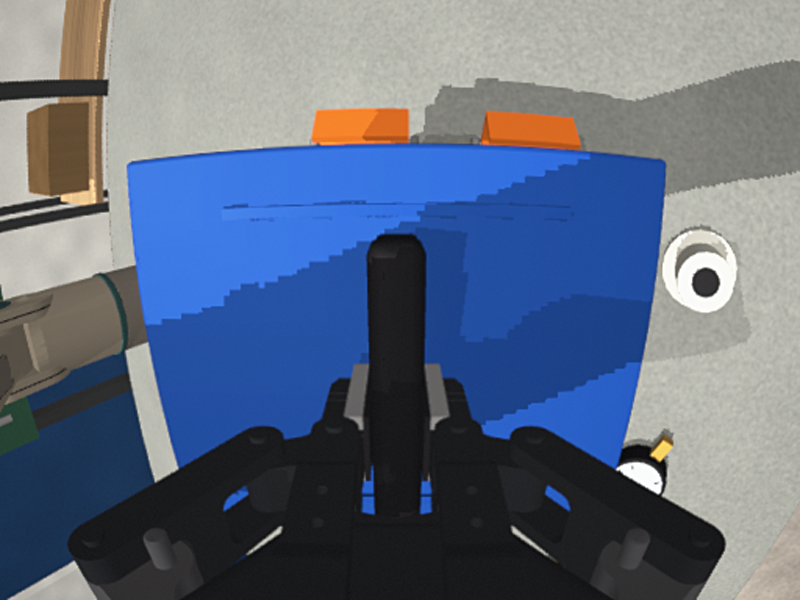

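The lid is held square in the hand, its corners at (128,163) and (665,160) as predicted. The two left clips show beyond it, with outer edges at (316–409,109) and (487–575,113). I'll check the box fit against those clip edges.

```bash
python3 - <<'E'
from station import *
from h import *
s=sense()
c=read_camera('wrist')
pr=lambda L:(fproj(c,np.array(L))*1.5625).round(0).tolist()
for x in(-85,-25,25,85): print(x,pr([boxp(x,111.7,82.6),boxp(x,92.6,98.7)]))
import cv2
hsv=cv2.cvtColor(c['color'],cv2.COLOR_RGB2HSV);m=((hsv[...,0]>5)&(hsv[...,0]<20)&(hsv[...,1]>180)&(hsv[...,2]>90)).astype('uint8')
n,l,st,ce=cv2.connectedComponentsWithStats(m)
for i in range(1,n):
    if st[i,4]>150:
        pts=np.argwhere(l==i)[:,::-1]; q=cv2.approxPolyDP(cv2.convexHull(pts.astype(np.int32)),2,True)[:,0]
        print((q*1.5625).round().tolist())
E
```

```text
-85 [[314.0, 108.0], [309.0, 136.0]]
-25 [[407.0, 106.0], [407.0, 134.0]]
25 [[485.0, 108.0], [489.0, 136.0]]
85 [[573.0, 115.0], [581.0, 142.0]]
[[405.0, 141.0], [319.0, 144.0], [309.0, 139.0], [312.0, 112.0], [405.0, 108.0]]
[[580.0, 144.0], [481.0, 142.0], [480.0, 136.0], [486.0, 109.0], [572.0, 116.0]]
```

Request:
arm_command([
  {"fingers": 0,"turn": [-0.004,0,0],"travel": [-0.3,10,0]},
  {"fingers": 0,"turn": [-0.004,0,0],"travel": [-0.3,10,20]},
  {"fingers": 0,"turn": [-0.004,0,0],"travel": [-0.3,11.6,25]},
  {"fingers": 0,"turn": [-0.004,0,0],"travel": [-0.3,0,25]},
  {"fingers": 0,"turn": [0,0,0],"travel": [0,0,15]},
  {"fingers": 0,"turn": [0,0,0],"travel": [0,0,0]},
  {"fingers": 0,"turn": [0,0,0],"travel": [0,0,0]},
])

```text
clock: 7.12
eef_pos: [614.6, 182.5, 208.2]
eef_rot: [-0.175, 0.656, 0.71, -0.188]
wrist_force: [0.5, -0.1, -2.3]
opening: 14.6
finger_force: 59.3
```

```bash
sed -i 's/BOX=\[534.66,177.18/BOX=[534.74,176.18/' h.py; python3 - <<'E'
from station import *
from h import *
for i in range(3): delta(sense(),boxp(0,0,80+18.4),boxR(BOX[2])*FLIP); c=read_camera('side')
import cv2
cv2.imwrite('pics/s2.png',cv2.resize(c['color'][150:320,165:365,::-1],(800,600*17*4//(20*3*1)//1 if 0 else 600),interpolation=cv2.INTER_CUBIC))
E
```

```text
clock 7.12 pos [614.6 182.5 208.2] err world [-30.9  -2.5 -52.9] | tool travel [-0.2 -0.5 61.3] turn [ 0.003 -0.001  0.002] F [ 0.5 -0.1 -2.3] open 14.6 q [-0.12  0.98 -0.42  0.99  0.17  1.71 -0.38]
clock 7.17 pos [615.6 182.9 209. ] err world [-31.8  -2.8 -53.8] | tool travel [-0.5 -1.1 62.5] turn [ 0.005 -0.002  0.002] F [ 0.7  0.3 -1.4] open 14.3 q [-0.12  0.98 -0.42  0.99  0.16  1.71 -0.38]
clock 7.22 pos [616.1 183.  209.3] err world [-32.3  -3.  -54.1] | tool travel [-0.6 -1.5 63.1] turn [ 0.006 -0.003  0.002] F [ 0.1  0.3 -2.3] open 14.8 q [-0.12  0.98 -0.42  0.99  0.16  1.71 -0.38]
```

Request:
arm_command([
  {"fingers": 0,"turn": [0.003,0,0],"travel": [-0.3,-0.7,12]},
  {"fingers": 0,"turn": [0,0,0],"travel": [0,0,12]},
  {"fingers": 0,"turn": [0,0,0],"travel": [0,0,12]},
  {"fingers": 0,"turn": [0,0,0],"travel": [0,0,9]},
  {"fingers": 0,"turn": [0,0,0],"travel": [0,0,3]},
  {"fingers": 0,"turn": [0,0,0],"travel": [0,0,2]},
  {"fingers": 0,"turn": [0,0,0],"travel": [0,0,2]},
])

```text
clock: 7.85
eef_pos: [589.3, 180.7, 163.6]
eef_rot: [-0.176, 0.656, 0.71, -0.189]
wrist_force: [0.2, -0.2, -2.9]
opening: 14.9
finger_force: 59.3
```

```bash
python3 - <<'E'
from station import *
from h import *
delta(sense(),boxp(0,0,80+18.4),boxR(BOX[2])*FLIP); c=read_camera('side');b=read_camera('scene')
import cv2
A=cv2.resize(c['color'][180:310,185:335,::-1],(450,390),interpolation=cv2.INTER_CUBIC)
B=cv2.resize(b['color'][120:250,280:395,::-1],(345,390),interpolation=cv2.INTER_CUBIC)
cv2.imwrite('pics/s3.png',np.hstack([A,B]))
E
```

```text
clock 7.85 pos [589.3 180.7 163.6] err world [-5.5 -0.7 -8.4] | tool travel [-0.3 -0.7 10. ] turn [ 0.002 -0.002  0.002] F [ 0.2 -0.2 -2.9] open 14.9 q [-0.1   0.98 -0.42  1.13  0.17  1.58 -0.4 ]
```

View pics/s3.png

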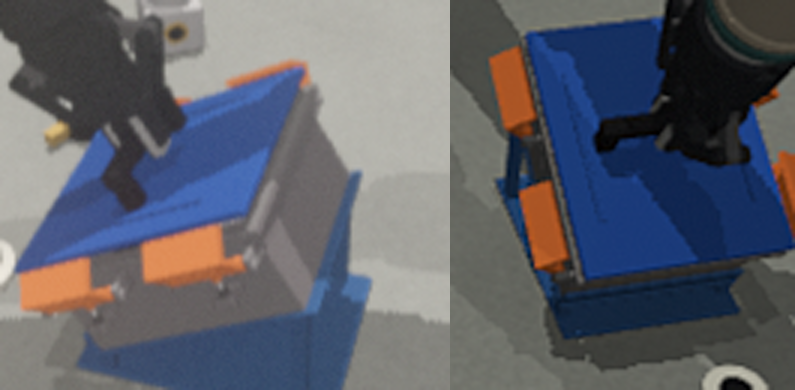

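The lid sits parallel to the rim, about 10 mm above it in both views, and inside the clips. Pressing on gently.

Request:
arm_command([
  {"fingers": 0,"turn": [0,0,0],"travel": [-0.3,-0.5,2]},
  {"fingers": 0,"turn": [0,0,0],"travel": [0,0,2]},
  {"fingers": 0,"turn": [0,0,0],"travel": [0,0,2]},
  {"fingers": 0,"turn": [0,0,0],"travel": [0,0,2]},
])

```text
clock: 8.28
eef_pos: [584.2, 179.9, 156.3]
eef_rot: [-0.177, 0.655, 0.71, -0.189]
wrist_force: [0.2, -0.7, -2.0]
opening: 15.1
finger_force: 59.3
```

Request:
arm_command([
  {"fingers": 0,"turn": [0,0,0],"travel": [0,0,1]},
  {"fingers": 0,"turn": [0,0,0],"travel": [0,0,1]},
  {"fingers": 0,"turn": [0,0,0],"travel": [0,0,1]},
  {"fingers": 0,"turn": [0,0,0],"travel": [0,0,0]},
])

```text
clock: 8.62
eef_pos: [583.4, 179.8, 155.1]
eef_rot: [-0.176, 0.656, 0.71, -0.189]
wrist_force: [2.0, -1.1, 4.4]
opening: 15.0
finger_force: 60.1
```

```bash
python3 - <<'E'
from station import *
from h import *
delta(sense(),boxp(0,0,80+18.4),boxR(BOX[2])*FLIP)
E
```

```text
clock 8.62 pos [583.4 179.8 155.1] err world [0.4 0.2 0.1] | tool travel [ 0.2  0.3 -0.3] turn [ 0.002 -0.002  0.001] F [ 2.  -1.1  4.4] open 15.0 q [-0.1   0.98 -0.42  1.16  0.17  1.55 -0.4 ]
```

Request:
arm_command([
  {"fingers": 0,"turn": [0,0,0],"travel": [0,0,1]},
  {"fingers": 0,"turn": [0,0,0],"travel": [0,0,1]},
  {"fingers": 0,"turn": [0,0,0],"travel": [0,0,1]},
  {"fingers": 0,"turn": [0,0,0],"travel": [0,0,0]},
])

```text
clock: 8.95
eef_pos: [583.5, 179.8, 155.0]
eef_rot: [-0.175, 0.656, 0.71, -0.187]
wrist_force: [5.8, -1.4, 16.1]
opening: 14.7
finger_force: 61.8
```

Request:
arm_command([
  {"fingers": 60,"turn": [0,0,0],"travel": [0,0,-2]},
  {"fingers": 60,"turn": [0,0,0],"travel": [0,0,0]},
  {"fingers": 60,"turn": [0,0,0],"travel": [0,0,0]},
  {"fingers": 60,"turn": [0,0,0],"travel": [0,0,0]},
  {"fingers": 60,"turn": [0,0,0],"travel": [0,0,0]},
  {"fingers": 60,"turn": [0,0,0],"travel": [0,0,-15]},
  {"fingers": 60,"turn": [0,0,0],"travel": [0,0,-25]},
  {"fingers": 60,"turn": [0,0,0],"travel": [0,0,-25]},
  {"fingers": 0,"turn": [0,0,0],"travel": [0,0,0]},
  {"fingers": 0,"turn": [0,0,0],"travel": [0,0,0]},
])

```text
clock: 9.78
eef_pos: [615.4, 182.6, 209.8]
eef_rot: [-0.176, 0.656, 0.71, -0.188]
wrist_force: [0.2, 0.1, 0.5]
opening: 27.9
finger_force: 0.0
```

```bash
python3 - <<'E'
from station import *
from h import *
delta(sense(),boxp(-55,135,160),boxR(BOX[2])*FLIP)
c=read_camera('wrist')
import cv2
cv2.imwrite('pics/w4.png',cv2.resize(c['color'][:,:,::-1],(800,600),interpolation=cv2.INTER_CUBIC))
pr=lambda L:(fproj(c,np.array(L))*1.5625).round(0).tolist()
print(pr([boxp(x,y,87) for x,y in((-100,-82),(-100,82),(100,82),(100,-82))]))
E
```

```text
clock 9.78 pos [615.4 182.6 209.8] err world [-58.9 130.7  26.3] | tool travel [135.  -54.9   1.7] turn [ 0.002 -0.003  0.002] F [0.2 0.1 0.5] open 27.9 q [-0.12  0.99 -0.42  0.99  0.16  1.72 -0.38]
[[228.0, 446.0], [194.0, 158.0], [599.0, 159.0], [564.0, 446.0]]
```

View pics/w4.png

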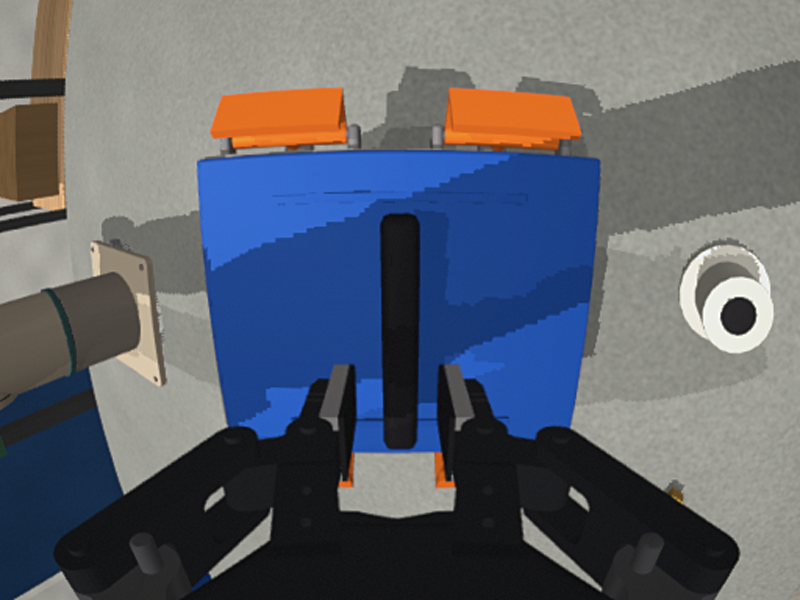

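The lid is seated: its top corners at (198,158) and (600,158) match the seated prediction within 4 px, and all clips are still open. Starting with the high left clip.

Request:
arm_command([
  {"fingers": 0,"turn": [0,0,0],"travel": [33.8,-13.7,0]},
  {"fingers": 0,"turn": [0,0,0],"travel": [33.8,-13.7,0]},
  {"fingers": 0,"turn": [0,0,0],"travel": [33.8,-13.7,0]},
  {"fingers": 0,"turn": [0,0,0],"travel": [33.8,-13.7,2]},
  {"fingers": 0,"turn": [0,0,0],"travel": [0,0,28]},
  {"fingers": 0,"turn": [0,0,0],"travel": [0,0,28]},
  {"fingers": 0,"turn": [0,0,0],"travel": [0,0,20]},
  {"fingers": 0,"turn": [0,0,0],"travel": [0,0,10]},
  {"fingers": 0,"turn": [0,0,0],"travel": [0,0,0]},
])

```text
clock: 10.58
eef_pos: [510.2, 308.6, 158.4]
eef_rot: [-0.177, 0.655, 0.709, -0.192]
wrist_force: [0.1, 0.1, -0.1]
opening: 0.3
finger_force: 0.0
```

```bash
python3 - <<'E'
from station import *
from h import *
delta(sense(),boxp(-55,105,74),boxR(BOX[2])*FLIP)
E
```

```text
clock 10.58 pos [510.2 308.6 158.4] err world [  5.8 -28.6   3.2] | tool travel [-29.    1.4  -4.5] turn [-0.006  0.001  0.002] F [ 0.1  0.1 -0.1] open 0.3 q [-0.27  0.95 -0.45  1.25  0.1   1.47 -0.58]
```

Request:
arm_command([
  {"fingers": 0,"turn": [0,0,0],"travel": [-3,1,-3]},
  {"fingers": 0,"turn": [0,0,0],"travel": [-5,0,0]},
  {"fingers": 0,"turn": [0,0,0],"travel": [-4,0,0]},
  {"fingers": 0,"turn": [0,0,0],"travel": [-4,0,0]},
  {"fingers": 0,"turn": [0,0,0],"travel": [-4,0,0]},
  {"fingers": 0,"turn": [0,0,0],"travel": [-3,0,0]},
  {"fingers": 0,"turn": [0,0,0],"travel": [-3,0,0]},
  {"fingers": 0,"turn": [0,0,0],"travel": [-2,0,0]},
  {"fingers": 0,"turn": [0,0,0],"travel": [0,0,0]},
])

```text
clock: 11.33
eef_pos: [518.9, 282.8, 164.5]
eef_rot: [-0.176, 0.656, 0.71, -0.187]
wrist_force: [-0.3, -0.3, -1.1]
opening: 0.0
finger_force: 0.0
```

```bash
cat > clip.py <<'E'
from station import *
from h import *
import sys,cv2
delta(sense(),boxp(*map(float,sys.argv[1:4])),boxR(BOX[2])*FLIP)
def orange(n):
    c=read_camera(n);hsv=cv2.cvtColor(c['color'],cv2.COLOR_RGB2HSV)
    m=((hsv[...,0]>5)&(hsv[...,0]<20)&(hsv[...,1]>170)&(hsv[...,2]>90)).astype('uint8')
    k,l,st,ce=cv2.connectedComponentsWithStats(m)
    print(n,[(ce[i].round().tolist(),int(st[i,4])) for i in range(1,k) if st[i,4]>40])
    # predicted hook-tip/edge centre per clip, shut and open
    for s,nm in((1,'left'),(-1,'right')):
        for x,e in((55,'low'),(-55,'high')):
            o=proj(c,np.array([boxp(x,s*102,91)]))[0].round();h=proj(c,np.array([boxp(x,s*80,92)]))[0].round()
            print(' ',e,nm,'open',o,'shut',h,end='')
    print()
orange('scene');orange('side')
E
python3 clip.py -55 135 74
```

```text
clock 11.33 pos [518.9 282.8 164.5] err world [-5.3 27.2 -2.9] | tool travel [27.5 -1.2  4.2] turn [ 0.004 -0.004  0.002] F [-0.3 -0.3 -1.1] open 0.0 q [-0.23  0.93 -0.45  1.27  0.11  1.46 -0.55]
scene [([375.0, 141.0], 237), ([301.0, 150.0], 282), ([393.0, 185.0], 270), ([311.0, 195.0], 320)]
  low left open [397. 183.] shut [388. 184.]  high left open [383. 139.] shut [375. 140.]  low right open [310. 194.] shut [320. 193.]  high right open [300. 149.] shut [309. 148.]
side []
  low left open [202. 274.] shut [206. 266.]  high left open [244. 264.] shut [248. 256.]  low right open [235. 215.] shut [232. 220.]  high right open [273. 203.] shut [270. 208.]
```

Request:
arm_command([
  {"fingers": 0,"turn": [0,0,0],"travel": [15,0,0]},
  {"fingers": 0,"turn": [0,0,0],"travel": [15,0,0]},
  {"fingers": 0,"turn": [0,0,0],"travel": [0,0,-28]},
  {"fingers": 0,"turn": [0,0,0],"travel": [0,0,-30]},
  {"fingers": 0,"turn": [0,0,0],"travel": [0,0,-24]},
  {"fingers": 0,"turn": [0,0,0],"travel": [-34,13.5,0]},
  {"fingers": 0,"turn": [0,0,0],"travel": [-34,13.5,0]},
  {"fingers": 0,"turn": [0,0,0],"travel": [-34,13.5,0]},
  {"fingers": 0,"turn": [0,0,0],"travel": [-34,13.5,0]},
  {"fingers": 0,"turn": [0,0,0],"travel": [-34,13.5,0]},
])

```text
clock: 12.27
eef_pos: [627.7, 151.0, 199.2]
eef_rot: [-0.177, 0.655, 0.71, -0.189]
wrist_force: [1.2, 0.2, -1.0]
opening: -0.0
finger_force: 0.0
```

Request:
arm_command([
  {"fingers": 0,"turn": [0,0,0],"travel": [-34,13.5,0]},
  {"fingers": 0,"turn": [0,0,0],"travel": [-34,13.5,0]},
  {"fingers": 0,"turn": [0,0,0],"travel": [-34,13.5,0]},
  {"fingers": 0,"turn": [0,0,0],"travel": [0,0,0]},
])

```text
clock: 12.6
eef_pos: [672.5, 43.2, 176.3]
eef_rot: [-0.175, 0.659, 0.706, -0.191]
wrist_force: [0.8, -2.4, 0.3]
opening: 0.1
finger_force: 0.0
```

```bash
sed -i 's/>170/>130/' clip.py; python3 clip.py 55 -135 75
```

```text
clock 12.60 pos [672.5  43.2 176.3] err world [-42.4   5.  -68.9] | tool travel [ 8.4 -1.9 80.6] turn [-0.001  0.001 -0.01 ] F [ 0.8 -2.4  0.3] open 0.1 q [ 0.02  1.08 -0.37  0.84  0.25  1.78 -0.19]
scene [([375.0, 141.0], 254), ([297.0, 140.0], 45), ([394.0, 185.0], 294), ([313.0, 206.0], 66)]
  low left open [397. 183.] shut [388. 184.]  high left open [383. 139.] shut [375. 140.]  low right open [310. 194.] shut [320. 193.]  high right open [300. 149.] shut [309. 148.]
side [([275.0, 205.0], 108), ([250.0, 263.0], 531), ([205.0, 276.0], 342)]
  low left open [202. 274.] shut [206. 266.]  high left open [244. 264.] shut [248. 256.]  low right open [235. 215.] shut [232. 220.]  high right open [273. 203.] shut [270. 208.]
```

Request:
arm_command([
  {"fingers": 0,"turn": [0,0,-0.01],"travel": [0,-2,28]},
  {"fingers": 0,"turn": [0,0,0],"travel": [0,0,28]},
  {"fingers": 0,"turn": [0,0,0],"travel": [0,0,16]},
  {"fingers": 0,"turn": [0,0,0],"travel": [0,0,7]},
  {"fingers": 0,"turn": [0,0,0],"travel": [5,0,0]},
  {"fingers": 0,"turn": [0,0,0],"travel": [3,0,0]},
  {"fingers": 0,"turn": [0,0,0],"travel": [0,0,0]},
])

```text
clock: 13.28
eef_pos: [629.7, 59.3, 113.2]
eef_rot: [-0.177, 0.651, 0.714, -0.187]
wrist_force: [0.5, 0.3, 0.5]
opening: 0.0
finger_force: 0.0
```

```bash
python3 clip.py 55 -107 75 | head -1
```

```text
clock 13.28 pos [629.7  59.3 113.2] err world [-1.7 16.8 -5.7] | tool travel [16.9  2.7  5.2] turn [ 0.003 -0.003  0.015] F [0.5 0.3 0.5] open 0.0 q [ 0.04  1.06 -0.39  1.08  0.25  1.57 -0.23]
```

Request:
arm_command([
  {"fingers": 0,"turn": [0,0,0.01],"travel": [-4,1,3]},
  {"fingers": 0,"turn": [0,0,0],"travel": [0,0,3]},
  {"fingers": 0,"turn": [0,0,0],"travel": [4,0,0]},
  {"fingers": 0,"turn": [0,0,0],"travel": [4,0,0]},
  {"fingers": 0,"turn": [0,0,0],"travel": [4,0,0]},
  {"fingers": 0,"turn": [0,0,0],"travel": [4,0,0]},
  {"fingers": 0,"turn": [0,0,0],"travel": [3,0,0]},
  {"fingers": 0,"turn": [0,0,0],"travel": [3,0,0]},
  {"fingers": 0,"turn": [0,0,0],"travel": [0,0,0]},
])

```text
clock: 14.13
eef_pos: [627.5, 68.1, 108.1]
eef_rot: [-0.172, 0.658, 0.708, -0.191]
wrist_force: [2.2, -6.4, 3.1]
opening: 0.0
finger_force: 2.7
```

```bash
python3 clip.py 55 -107 75
```

```text
clock 14.13 pos [627.5  68.1 108.1] err world [ 0.5  8.  -0.6] | tool travel [ 7.9  1.2 -0. ] turn [ 0.004  0.006 -0.005] F [ 2.2 -6.4  3.1] open 0.0 q [ 0.02  1.07 -0.39  1.09  0.25  1.55 -0.26]
scene [([300.0, 147.0], 234), ([377.0, 147.0], 121), ([394.0, 185.0], 291)]
  low left open [397. 183.] shut [388. 184.]  high left open [383. 139.] shut [375. 140.]  low right open [310. 194.] shut [320. 193.]  high right open [300. 149.] shut [309. 148.]
side [([275.0, 205.0], 106), ([250.0, 263.0], 528), ([205.0, 276.0], 344)]
  low left open [202. 274.] shut [206. 266.]  high left open [244. 264.] shut [248. 256.]  low right open [235. 215.] shut [232. 220.]  high right open [273. 203.] shut [270. 208.]
```

Contact is about 6 N with roughly 8 mm still to go.

Request:
arm_command([
  {"fingers": 0,"turn": [0,0,0],"travel": [3,0,0]},
  {"fingers": 0,"turn": [0,0,0],"travel": [3,0,0]},
  {"fingers": 0,"turn": [0,0,0],"travel": [2,0,0]},
  {"fingers": 0,"turn": [0,0,0],"travel": [2,0,0]},
  {"fingers": 0,"turn": [0,0,0],"travel": [0,0,0]},
])

```text
clock: 14.65
eef_pos: [624.9, 78.5, 106.4]
eef_rot: [-0.173, 0.656, 0.709, -0.193]
wrist_force: [1.1, -10.7, 3.6]
opening: 0.2
finger_force: 5.8
```

```bash
python3 clip.py 55 -107 75
```

```text
clock 14.65 pos [624.9  78.5 106.4] err world [ 3.1 -2.3  1. ] | tool travel [-2.6  2.  -2.3] turn [-0.001  0.007 -0.003] F [  1.1 -10.7   3.6] open 0.2 q [ 0.01  1.07 -0.39  1.09  0.25  1.55 -0.27]
scene [([300.0, 149.0], 272), ([378.0, 148.0], 79), ([394.0, 185.0], 289)]
  low left open [397. 183.] shut [388. 184.]  high left open [383. 139.] shut [375. 140.]  low right open [310. 194.] shut [320. 193.]  high right open [300. 149.] shut [309. 148.]
side [([275.0, 205.0], 107), ([228.0, 223.0], 48), ([250.0, 263.0], 530), ([205.0, 276.0], 343)]
  low left open [202. 274.] shut [206. 266.]  high left open [244. 264.] shut [248. 256.]  low right open [235. 215.] shut [232. 220.]  high right open [273. 203.] shut [270. 208.]
```

Request:
arm_command([
  {"fingers": 0,"turn": [0,0,0],"travel": [1.5,0,0]},
  {"fingers": 0,"turn": [0,0,0],"travel": [-12,0,0]},
  {"fingers": 0,"turn": [0,0,0],"travel": [-20,0,0]},
  {"fingers": 0,"turn": [0,0,0],"travel": [0,0,0]},
  {"fingers": 0,"turn": [0,0,0],"travel": [0,-22,0]},
  {"fingers": 0,"turn": [0,0,0],"travel": [0,-22,0]},
  {"fingers": 0,"turn": [0,0,0],"travel": [0,-22,0]},
  {"fingers": 0,"turn": [0,0,0],"travel": [0,-22,0]},
  {"fingers": 0,"turn": [0,0,0],"travel": [0,-20,0]},
  {"fingers": 0,"turn": [0,0,0],"travel": [0,0,0]},
])

```text
clock: 15.58
eef_pos: [531.4, 46.8, 162.5]
eef_rot: [-0.177, 0.655, 0.71, -0.189]
wrist_force: [0.6, 1.2, 0.4]
opening: -0.4
finger_force: 0.0
```

```bash
python3 clip.py -55 -105 75
```

```text
clock 15.58 pos [531.4  46.8 162.5] err world [ 1.4 23.9 -0.1] | tool travel [23.7  3.  -1.5] turn [-0.001 -0.002  0.003] F [0.6 1.2 0.4] open -0.4 q [ 0.1   0.87 -0.42  1.42  0.22  1.43 -0.28]
scene [([375.0, 141.0], 254), ([394.0, 185.0], 292), ([318.0, 194.0], 361)]
  low left open [397. 183.] shut [388. 184.]  high left open [383. 139.] shut [375. 140.]  low right open [310. 194.] shut [320. 193.]  high right open [300. 149.] shut [309. 148.]
side [([275.0, 205.0], 118), ([228.0, 223.0], 42), ([250.0, 263.0], 525), ([205.0, 276.0], 340)]
  low left open [202. 274.] shut [206. 266.]  high left open [244. 264.] shut [248. 256.]  low right open [235. 215.] shut [232. 220.]  high right open [273. 203.] shut [270. 208.]
```

Request:
arm_command([
  {"fingers": 0,"turn": [0,0,0],"travel": [2,2,2]},
  {"fingers": 0,"turn": [0,0,0],"travel": [3,0,0]},
  {"fingers": 0,"turn": [0,0,0],"travel": [4,0,0]},
  {"fingers": 0,"turn": [0,0,0],"travel": [4,0,0]},
  {"fingers": 0,"turn": [0,0,0],"travel": [4,0,0]},
  {"fingers": 0,"turn": [0,0,0],"travel": [3,0,0]},
  {"fingers": 0,"turn": [0,0,0],"travel": [3,0,0]},
  {"fingers": 0,"turn": [0,0,0],"travel": [2,0,0]},
  {"fingers": 0,"turn": [0,0,0],"travel": [0,0,0]},
])

```text
clock: 16.43
eef_pos: [532.9, 71.5, 157.2]
eef_rot: [-0.176, 0.655, 0.71, -0.189]
wrist_force: [1.4, -1.5, 0.4]
opening: -0.3
finger_force: 0.7
```

```bash
python3 clip.py -55 -105 75
```

```text
clock 16.43 pos [532.9  71.5 157.2] err world [-0.1 -0.8  5.2] | tool travel [-0.7 -2.8 -4.4] turn [ 0.001 -0.001  0.002] F [ 1.4 -1.5  0.4] open -0.3 q [ 0.06  0.88 -0.42  1.41  0.21  1.43 -0.31]
scene [([375.0, 141.0], 254), ([394.0, 185.0], 291), ([318.0, 194.0], 377)]
  low left open [397. 183.] shut [388. 184.]  high left open [383. 139.] shut [375. 140.]  low right open [310. 194.] shut [320. 193.]  high right open [300. 149.] shut [309. 148.]
side [([272.0, 209.0], 130), ([228.0, 223.0], 43), ([250.0, 263.0], 529), ([205.0, 276.0], 343)]
  low left open [202. 274.] shut [206. 266.]  high left open [244. 264.] shut [248. 256.]  low right open [235. 215.] shut [232. 220.]  high right open [273. 203.] shut [270. 208.]
```

Request:
arm_command([
  {"fingers": 0,"turn": [0,0,0],"travel": [1,0,0]},
  {"fingers": 0,"turn": [0,0,0],"travel": [-12,0,0]},
  {"fingers": 0,"turn": [0,0,0],"travel": [-18,0,0]},
  {"fingers": 0,"turn": [0,0,0],"travel": [0,0,-28]},
  {"fingers": 0,"turn": [0,0,0],"travel": [0,0,-30]},
  {"fingers": 0,"turn": [0,0,0],"travel": [0,0,-30]},
  {"fingers": 0,"turn": [0,0,0],"travel": [34,13.2,0]},
  {"fingers": 0,"turn": [0,0,0],"travel": [34,13.2,0]},
  {"fingers": 0,"turn": [0,0,0],"travel": [34,13.2,0]},
  {"fingers": 0,"turn": [0,0,0],"travel": [34,13.2,0]},
])

```text
clock: 17.37
eef_pos: [613.9, 184.4, 207.3]
eef_rot: [-0.177, 0.656, 0.709, -0.189]
wrist_force: [1.0, -0.1, 0.5]
opening: 0.1
finger_force: 0.0
```

```bash
python3 clip.py 55 140 160
```

```text
clock 17.37 pos [613.9 184.4 207.3] err world [ 37.2 141.3 -26.2] | tool travel [138.   54.7  -1. ] turn [-0.001 -0.003 -0.   ] F [ 1.  -0.1  0.5] open 0.1 q [-0.12  0.99 -0.42  0.99  0.16  1.71 -0.39]
scene [([307.0, 149.0], 370), ([394.0, 185.0], 291), ([318.0, 194.0], 406)]
  low left open [397. 183.] shut [388. 184.]  high left open [383. 139.] shut [375. 140.]  low right open [310. 194.] shut [320. 193.]  high right open [300. 149.] shut [309. 148.]
side [([271.0, 209.0], 123), ([228.0, 223.0], 55), ([250.0, 263.0], 538), ([205.0, 276.0], 347)]
  low left open [202. 274.] shut [206. 266.]  high left open [244. 264.] shut [248. 256.]  low right open [235. 215.] shut [232. 220.]  high right open [273. 203.] shut [270. 208.]
```

Request:
arm_command([
  {"fingers": 0,"turn": [0,0,0],"travel": [34.5,13.7,0]},
  {"fingers": 0,"turn": [0,0,0],"travel": [34.5,13.7,0]},
  {"fingers": 0,"turn": [0,0,0],"travel": [34.5,13.7,0]},
  {"fingers": 0,"turn": [0,0,0],"travel": [34.5,13.7,0]},
  {"fingers": 0,"turn": [0,0,0],"travel": [0,0,0]},
  {"fingers": 0,"turn": [0,0,0],"travel": [0,0,0]},
])

```text
clock: 17.97
eef_pos: [648.5, 327.5, 177.2]
eef_rot: [-0.178, 0.654, 0.71, -0.191]
wrist_force: [0.9, -0.9, -0.4]
opening: -0.1
finger_force: 0.0
```

```bash
python3 clip.py 55 135 75|head -1
```

```text
clock 17.97 pos [648.5 327.5 177.2] err world [-39.4 -10.1 -69.8] | tool travel [-7.   0.5 80.4] turn [-0.005 -0.     0.004] F [ 0.9 -0.9 -0.4] open -0.1 q [-0.33  1.19 -0.41  0.57  0.14  1.89 -0.49]
```

Request:
arm_command([
  {"fingers": 0,"turn": [0,0,0],"travel": [0,0,28]},
  {"fingers": 0,"turn": [0,0,0],"travel": [0,0,28]},
  {"fingers": 0,"turn": [0,0,0],"travel": [0,0,16]},
  {"fingers": 0,"turn": [0,0,0],"travel": [0,0,8]},
  {"fingers": 0,"turn": [0,0,0],"travel": [0,0,0]},
  {"fingers": 0,"turn": [0,0,0],"travel": [0,0,0]},
])

```text
clock: 18.57
eef_pos: [611.3, 321.8, 112.6]
eef_rot: [-0.176, 0.656, 0.709, -0.188]
wrist_force: [0.6, 0.9, 0.6]
opening: 0.1
finger_force: 0.0
```

```bash
python3 clip.py 55 105 75|head -1
```

```text
clock 18.57 pos [611.3 321.8 112.6] err world [  0.1 -34.3  -5.2] | tool travel [-34.2   0.4   5.7] turn [ 0.002 -0.003 -0.   ] F [0.6 0.9 0.6] open 0.1 q [-0.29  1.15 -0.42  0.86  0.14  1.64 -0.51]
```

Request:
arm_command([
  {"fingers": 0,"turn": [0,0,0],"travel": [-5,0,5]},
  {"fingers": 0,"turn": [0,0,0],"travel": [-5,0,0]},
  {"fingers": 0,"turn": [0,0,0],"travel": [-5,0,0]},
  {"fingers": 0,"turn": [0,0,0],"travel": [-4,0,0]},
  {"fingers": 0,"turn": [0,0,0],"travel": [-4,0,0]},
  {"fingers": 0,"turn": [0,0,0],"travel": [-4,0,0]},
  {"fingers": 0,"turn": [0,0,0],"travel": [-4,0,0]},
  {"fingers": 0,"turn": [0,0,0],"travel": [-3,0,0]},
  {"fingers": 0,"turn": [0,0,0],"travel": [-1,0,0]},
  {"fingers": 0,"turn": [0,0,0],"travel": [0,0,0]},
])

```text
clock: 19.5
eef_pos: [610.7, 287.3, 107.1]
eef_rot: [-0.176, 0.656, 0.709, -0.189]
wrist_force: [-0.0, 2.6, 1.2]
opening: -0.3
finger_force: 0.7
```

```bash
python3 clip.py 55 105 75
```

```text
clock 19.50 pos [610.7 287.3 107.1] err world [0.7 0.2 0.4] | tool travel [ 0.1  0.5 -0.7] turn [ 0.001 -0.002  0.001] F [-0.   2.6  1.2] open -0.3 q [-0.25  1.13 -0.42  0.93  0.15  1.61 -0.48]
scene [([375.0, 141.0], 247), ([307.0, 149.0], 362), ([388.0, 184.0], 274), ([318.0, 194.0], 396)]
  low left open [397. 183.] shut [388. 184.]  high left open [383. 139.] shut [375. 140.]  low right open [310. 194.] shut [320. 193.]  high right open [300. 149.] shut [309. 148.]
side [([271.0, 209.0], 123), ([228.0, 222.0], 51), ([250.0, 263.0], 534), ([213.0, 272.0], 228)]
  low left open [202. 274.] shut [206. 266.]  high left open [244. 264.] shut [248. 256.]  low right open [235. 215.] shut [232. 220.]  high right open [273. 203.] shut [270. 208.]
```

Request:
arm_command([
  {"fingers": 0,"turn": [0,0,0],"travel": [-1,0,0]},
  {"fingers": 0,"turn": [0,0,0],"travel": [12,0,0]},
  {"fingers": 0,"turn": [0,0,0],"travel": [20,0,0]},
  {"fingers": 0,"turn": [0,0,0],"travel": [20,0,-10]},
  {"fingers": 0,"turn": [0,0,0],"travel": [20,0,-20]},
  {"fingers": 0,"turn": [0,0,0],"travel": [20,-20,-20]},
  {"fingers": 0,"turn": [0,0,0],"travel": [20,-20,-20]},
  {"fingers": 0,"turn": [0,0,0],"travel": [20,-20,0]},
  {"fingers": 0,"turn": [0,0,0],"travel": [0,0,0]},
])

```text
clock: 20.35
eef_pos: [578.6, 424.3, 201.7]
eef_rot: [-0.179, 0.652, 0.713, -0.187]
wrist_force: [-0.7, 0.7, 1.1]
opening: -0.1
finger_force: 0.0
```

```bash
python3 - <<'E'
from station import *
import cv2,numpy as np
c=read_camera('side');b=read_camera('scene')
A=cv2.resize(c['color'][170:310,185:335,::-1],(429,400),interpolation=cv2.INTER_CUBIC)
B=cv2.resize(b['color'][120:260,280:410,::-1],(371,400),interpolation=cv2.INTER_CUBIC)
cv2.imwrite('pics/s9.png',np.hstack([A,B])); print(sense()['wrist_force'])
E
```

```text
[ 0.22406416 -0.33143096  0.47083044]
```

View pics/s9.png

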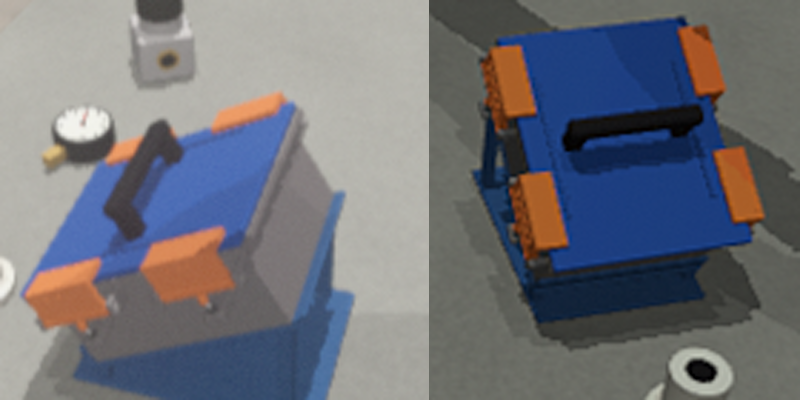

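The lid is down flush and all four hooks lie over its rim, at (513,80), (702,62), (543,210) and (737,185) in the scene half. The other parts are where they were.

```bash
python3 -c "
from station import *
print(hand_in())"
```

```text
the job is handed in; nothing more can be done
None
```

The lid is seated on the box and all four clips are shut, in the order high left, low right, high right, low left. The regulator, gauge and rod guide were left where they stood, and the job was handed in at about 20 s; no verdict came back.

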